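# Press the sample stoppers home in order

## Robot

A 6-joint arm with a two-finger parallel gripper is mounted at the origin on the work surface. World frame = base frame: x ahead of the robot, y to its left, z up, the work surface at z = 0. Lengths are in m, angles in rad, forces in N, time in s.
With the tool pointing down it reaches from about 0.25 to 0.725 m from the base axis. Payload 4 kg.
Tool frame: the origin (TCP) lies at the very end of the fingers, on their centre line; the grasp point (between the pads) lies 19 mm behind it; z points along the fingers, y is the line along which they close (so a half turn about z gives the same grasp; the last joint's range is limited). The gripper opens to 85 mm and grips with 20 to 120 N. Pads are 22 mm wide; open, the fingers measure 114 mm over their backs; the gripper's body (76 mm by 85 mm) begins 54 mm behind the grasp point. The pads swing forward as they close: fully open they stand 13 mm farther back than shut.
Start: joints at [1.14, 0.241, 0.005, 1.335, 0, 1.571], TCP at [0.209, 0.454, 0.231] pointing down, gripper open.
Joint ranges: [-2.72, 2.72], [-1.05, 1.87], [-1.09, 1.28], [-1.99, 2.15], [-1.42, 1.44], [-3.14, 3.14]. Speed limits (rad/s): [2.79, 2.79, 3.14, 3.14, 3.14, 3.14].

## Interface

Orientations are given as a unit quaternion [x, y, z, w].
In Python, from workcell import bot, vision, workorder, boxes_of gives the robot as it stands.
- The arm moves only by the tool send_rows, never from a script. Its argument "motion" is text: rows parted by semicolons, each of 5 numbers parted by spaces: the closure, from -1 (fully open) to 1 (shut), so that 0 is half open, then the shift along the tool's x, y, z in cm, then the turn about the tool's z in rad. In form: claw x y z twist; .... A call has 1 to 5 rows; each row is the pose to reach, as a shift and turn from the pose commanded when the call began, along the tool's axes at that moment; what a row does not reach only later rows make up. A row lasts 1/10 s, in which the tool goes at most 50 mm and 8.59 degrees, less where a joint would pass 70% of its speed; a pose out of reach is approached as far as the arm can. A call with a gripper value outside its range is refused whole. The fingers move at their own pace and stop on an object; the grip force is fixed at half the most. Time passes only in rows, so rows that repeat a pose let the fingers close. It gives the time, the measured TCP pose, the force, the opening and the grip force at its end, in the units of the state.
- bot.get_obs(): the state, without advancing time (a new reading comes with each control period).
- vision.camera(name): name is "side" or "top" or "wrist"; returns the picture (480x640x3 uint8, red, green, blue); there is no depth.
- vision.camera_model(name): a dict with "fov_y" (degrees; the focal length in pixels is half the picture's height over the tangent of half this angle, whatever the lens; pixels are square), "cx", "cy" (the principal point, pixels), "world_from_camera" (4x4, takes a point from camera to world coordinates); the wrist camera has in their place "hand_eye" (4x4, takes a point from camera to tool coordinates, whose origin is the TCP and whose axes are the flange's). Camera axes: x right, y down, z forward; pixel columns grow to the right and rows downward; lengths in m; the calibration is good to about 2 mm. The wrist camera is an equidistant fisheye: a pixel r from the principal point sees the ray r / f radians off the axis. A picture is of the moment at which its call begins: read the wrist's pose just before it. camera_model takes no time and is no camera call.
- workorder.job_done(): hands the job in; it is judged then, once.
Trained networks look in the newest picture that a camera, given by its name, has taken for a name from the list of things; names that differ only in an ending like _2 or _b are one class to them, and where a whole thing is asked for, a point or a joint stands for the part that bears it (a point fixed in the world has none). Each returns a list of dicts, best first, with "conf" (0 to 1); they miss things now and then, are a little off and sometimes report something else, mostly with a low value. They report only what shows in the picture. A call takes as long as a camera call. They do not tell look-alikes from the thing itself.
- boxes_of(camera, target): "rect" ([centre column, centre row, width, height] in pixels, round what is visible of it).
The state is a dict: "clock": time; "joint_pos": joint angles; "joint_vel": joint speeds; "tau": joint torques, N m; "eef_pos": TCP position; "tool_rot": TCP orientation; "ft_force": force on the tool from outside, world axes, zero at the start; "ft_torque": the same for the moment, N m; "grip_width": finger opening in m; "grasp_force": force on a finger pad.
Only numpy, scipy, OpenCV 4.12 (cv2) and the standard library are available. Lean on these libraries where they do the work, as an engineer would, in place of code of your own. Each camera call takes 0.05 s, during which the arm holds its last target. There are 200 camera calls.

## Task

Close three of the sample containers on the lab bench by pressing their raised stoppers down with a light fingertip touch until each sits home on its rim: first the tall round bottle, then the square bottle, then the wide squat pot. Leave the stopper of the conical flask raised. Pick nothing up and press gently: the containers stay standing where they are, not lifted, tipped or pushed along, the other things on the bench are left alone, and the hand ends clear of everything.

Things in the scene. Friction and masses are not known exactly. Their poses are not given: they have to be found in the camera images.
- tall_bottle: tall round white bottle, 40 mm across, 90 mm high to its rim: the tallest of the four. Loose, about 0.1 kg, plain plastic like the others. Origin at the centre of its underside, z up
- tall_top (a point): centre of the top face of the black rubber cushion on the grey stopper of the tall container, on its axis. The face is round, 28 mm across, 120 mm above the bench when the stopper is fully raised, 108 mm when it is home and the finger is off it. The cushion is springy: it gives 1.5 N per mm, at most 10 mm (15 N), and comes back up when let go; squeezed flat it is hard, so press at 30 mm/s or slower and stop at about 6 N
- tall_stopper (a joint): how far the stopper of the tall container has gone down, m: 0 fully raised (12 mm gap between rim and flange), 0.012 home, its flange on the rim (a stop). Starts between 0 and 0.003. It slides down under about 3 N (cushion then squeezed about 2 mm; a push of 5 N or more means that it is home) and stays where it is left
- square_bottle: square white bottle, 44 x 44 mm, 65 mm high to its rim, with a square stopper. Loose, about 0.1 kg, plain plastic like the others. Origin at the centre of its underside, z up
- square_top (a point): centre of the top face of the black rubber cushion on the grey stopper of the square container, on its axis. The face is square, 28 x 28 mm, 95 mm above the bench when the stopper is fully raised, 83 mm when it is home and the finger is off it. The cushion is springy: it gives 1.5 N per mm, at most 10 mm (15 N), and comes back up when let go; squeezed flat it is hard, so press at 30 mm/s or slower and stop at about 6 N
- square_stopper (a joint): how far the stopper of the square container has gone down, m: 0 fully raised (12 mm gap between rim and flange), 0.012 home, its flange on the rim (a stop). Starts between 0 and 0.003. It slides down under about 3 N (cushion then squeezed about 2 mm; a push of 5 N or more means that it is home) and stays where it is left
- squat_bottle: wide squat round white pot, 60 mm across, 40 mm high to its rim: the lowest of the four. Loose, about 0.1 kg, plain plastic like the others. Origin at the centre of its underside, z up
- squat_top (a point): centre of the top face of the black rubber cushion on the grey stopper of the squat container, on its axis. The face is round, 38 mm across, 70 mm above the bench when the stopper is fully raised, 58 mm when it is home and the finger is off it. The cushion is springy: it gives 1.5 N per mm, at most 10 mm (15 N), and comes back up when let go; squeezed flat it is hard, so press at 30 mm/s or slower and stop at about 6 N
- squat_stopper (a joint): how far the stopper of the squat container has gone down, m: 0 fully raised (12 mm gap between rim and flange), 0.012 home, its flange on the rim (a stop). Starts between 0 and 0.003. It slides down under about 3 N (cushion then squeezed about 2 mm; a push of 5 N or more means that it is home) and stays where it is left
- cone_bottle: conical white flask, 60 mm across at the foot, narrowing to 30 mm at the neck, 65 mm high to its rim; its stopper stays raised. Loose, about 0.1 kg, plain plastic like the others. Origin at the centre of its underside, z up
- cone_top (a point): centre of the top face of the black rubber cushion on the grey stopper of the cone container, on its axis. The face is round, 28 mm across, 95 mm above the bench when the stopper is fully raised, 83 mm when it is home and the finger is off it. The cushion is springy: it gives 1.5 N per mm, at most 10 mm (15 N), and comes back up when let go; squeezed flat it is hard, so press at 30 mm/s or slower and stop at about 6 N; not to be pressed
- cone_stopper (a joint): how far the stopper of the cone container has gone down, m: 0 fully raised (12 mm gap between rim and flange), 0.012 home, its flange on the rim (a stop). Starts between 0 and 0.003. It slides down under about 3 N (cushion then squeezed about 2 mm; a push of 5 N or more means that it is home) and stays where it is left
- dropper: bystander: small capped white bottle, 32 mm across, 70 mm high; loose; origin at the centre of its underside
- dish: bystander: clear round culture dish, 62 mm across, 14 mm high; loose; origin at the centre of its underside
- beaker: bystander: clear open beaker, 58 mm across, 75 mm high; loose; origin at the centre of its underside
- tipbox: bystander: blue box with clear lid, 52 x 77 mm, 48 mm high; loose; origin at the centre of its underside
- marker: bystander: marker pen lying flat, 125 mm long, 16 mm thick; loose; origin at the centre of its underside
- notebook: bystander: black closed notebook, 150 x 105 x 12 mm; loose; origin at the centre of its underside
There are look-alikes about, which are no part of the job. Leave any red or yellow look-alike of the square_bottle alone.

How it is judged:
On the way, in this order (a step that is already met when the one before it is completed fails the run):
1. the tall bottle's stopper is home, the others still up (value of joint tall_stopper above 0.0095 m and value of joint each of square_stopper, squat_stopper below 0.006 m), for 0.1 s.
2. then the square bottle's stopper is home, the squat pot's still up (value of joint each of tall_stopper, square_stopper above 0.0095 m and value of joint squat_stopper below 0.006 m), for 0.1 s.
3. then the squat pot's stopper is home (value of joint each of tall_stopper, square_stopper, squat_stopper above 0.0095 m), for 0.1 s.
At the end, for the whole second after the job is handed in: The stoppers of the tall, square and squat containers are home (at least 9.5 of the 12 mm down), the conical flask's is still raised (less than 6 mm down); all four containers stand upright (within 0.05 rad), at rest, within 25 mm of where they began, and the bystanders within 30 mm (all of step 3 and value of joint cone_stopper below 0.006 m and distance of each of tall_bottle, square_bottle, squat_bottle, cone_bottle from where it was at the start of the episode below 0.025 m and angle between each of tall_bottle, square_bottle, squat_bottle, cone_bottle's own z axis and vertical below 0.05 rad and linear speed of each of tall_bottle, square_bottle, squat_bottle, cone_bottle below 0.02 m/s and distance of each of dropper, dish, beaker, tipbox, marker, notebook from where it was at the start of the episode below 0.03 m); the robot touches nothing.
It fails at once if the conical flask's stopper is pressed down (value of joint cone_stopper above 0.006 m).
It fails at once if a container is lifted off the bench (by more than 8 mm) (height (world z) of any of tall_bottle, square_bottle, squat_bottle, cone_bottle above 0.008 m).
It fails at once if a container is tipped by more than 0.25 rad (angle between any of tall_bottle, square_bottle, squat_bottle, cone_bottle's own z axis and vertical above 0.25 rad).
It fails at once if a container or stopper is pressed hard (over 20 N) (contact force between any of tall_bottle, square_bottle, squat_bottle, cone_bottle and the fingers above 20 N or contact force between any of tall_bottle, square_bottle, squat_bottle, cone_bottle and the arm above 20 N).
It fails at once if a container or a bystander is moved more than 30 mm (distance of any of tall_bottle, square_bottle, squat_bottle, cone_bottle, dropper, dish, beaker, tipbox, marker, notebook from where it was at the start of the episode above 0.03 m).
It also fails if it takes over 53 s, if anything falls off the work surface, if the arm or the gripper's body presses on something with over 40 N, if the wrist force passes 120 N, or if a joint passes its speed limit or range.

## Working session

There is one attempt and no reset: what is moved stays moved. The work goes in short steps, Python scripts to look and compute and a tool call to move; the robot and the scene stay as the last step left them, time stands still between calls to the robot, and variables do not carry over. Pictures are saved under pics/ and viewed, at most 10 in all, crops included, and the job is handed in when it is done.

Besides the shell and the picture viewer there is one more tool, called after "Emit:" as a command line: name --argument value ..., lists and objects as JSON in quotes. send_rows: Moves the arm, as the interface text tells. Its arguments: {"type":"object","properties":{"motion":{"type":"string"}},"required":["motion"]}

```bash
mkdir -p pics; cat > h.py <<'E'
import numpy as np, cv2
from workcell import bot, vision, workorder, boxes_of
def ray(cam,u,v):
    m=vision.camera_model(cam); f=240/np.tan(np.radians(m["fov_y"])/2)
    T=np.array(m["world_from_camera"]); d=T[:3,:3]@np.array([(u-m["cx"])/f,(v-m["cy"])/f,1]); return T[:3,3],d
def at_z(cam,u,v,z):
    o,d=ray(cam,u,v); return o+d*(z-o[2])/d[2]
def proj(cam,p):
    m=vision.camera_model(cam); f=240/np.tan(np.radians(m["fov_y"])/2)
    q=np.linalg.inv(np.array(m["world_from_camera"]))@np.r_[p,1]; return f*q[0]/q[2]+m["cx"],f*q[1]/q[2]+m["cy"]
def save(n,cam):
    im=np.array(vision.camera(cam)); cv2.imwrite(f"pics/{n}.png",im[:,:,::-1]); return im
E
python3 - <<'E'
from h import *
np.set_printoptions(precision=3,suppress=True)
for c in("top","side"):
    save(c+"1",c); print(c, np.array(vision.camera_model(c)["world_from_camera"])[:3].tolist())
    for t in ["tall_bottle","square_bottle","squat_bottle","cone_bottle"]:
        print(t,[(round(b["conf"],2),np.round(b["rect"]).tolist()) for b in boxes_of(c,t)[:4]])
o=bot.get_obs();print(o["clock"],o["eef_pos"],o["tool_rot"],o["grip_width"],o["ft_force"])
E
```

```text
top [[0.005402033679711789, -0.9762794457537673, 0.21644690302898856, 0.28648815263335276], [-0.9999853408347713, -0.005353838374833135, 0.0008090304214084163, 0.0020931515068037454], [0.00036898196413985194, -0.21644810050765817, -0.976294055927279, 1.0678231142453336]]
tall_bottle [(0.94, [222.0, 192.0, 28.0, 33.0])]
square_bottle [(0.91, [342.0, 238.0, 27.0, 29.0]), (0.77, [298.0, 270.0, 25.0, 28.0]), (0.65, [287.0, 316.0, 27.0, 29.0]), (0.64, [364.0, 184.0, 26.0, 25.0])]
squat_bottle [(0.8, [358.0, 187.0, 27.0, 35.0]), (0.49, [298.0, 181.0, 28.0, 34.0]), (0.4, [434.0, 192.0, 21.0, 22.0]), (0.36, [456.0, 267.0, 18.0, 14.0])]
cone_bottle [(0.73, [447.0, 272.0, 31.0, 38.0])]
side [[0.769517966461293, -0.38557129568287435, 0.5090941712873034, 0.03895025731626044], [-0.6384470423025602, -0.4832951008294562, 0.599008530564765, -0.5504551524042822], [0.015082223589034651, -0.7859774942450168, -0.6180711165164857, 0.6556491940640141]]
tall_bottle []
square_bottle [(0.64, [327.0, 253.0, 27.0, 48.0]), (0.6, [281.0, 246.0, 28.0, 49.0])]
squat_bottle [(0.81, [378.0, 248.0, 25.0, 36.0]), (0.44, [292.0, 173.0, 11.0, 18.0]), (0.29, [227.0, 220.0, 40.0, 37.0])]
cone_bottle [(0.82, [377.0, 333.0, 37.0, 55.0])]
0.5 [0.209 0.454 0.231] [ 0.214  0.977 -0.     0.   ] 0.08534870205548653 [0.145 0.209 0.003]
```

View pics/top1.png

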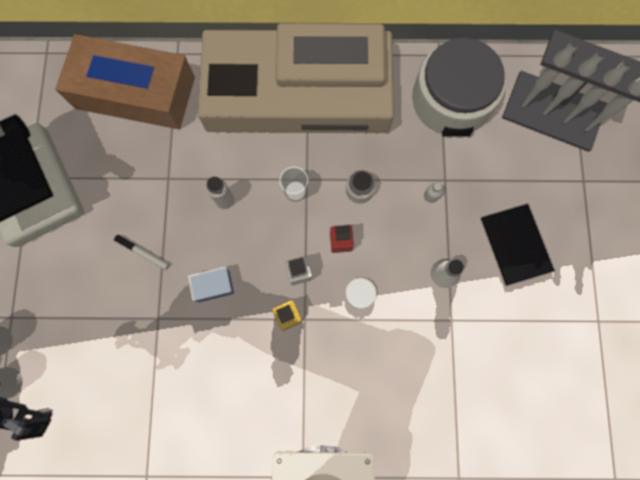

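View pics/side1.png

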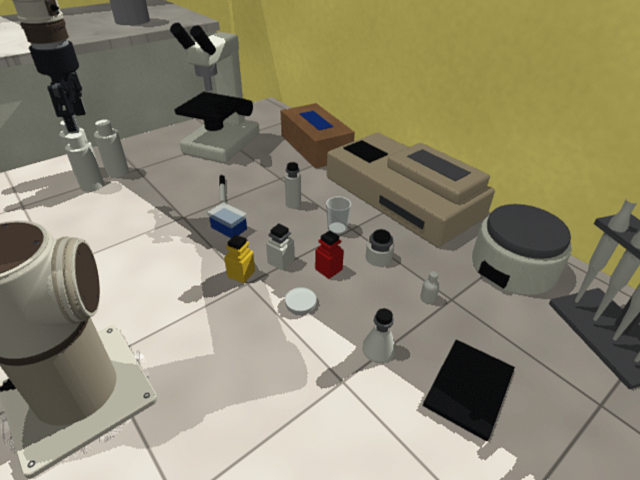

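The top view shows the tall bottle with its cushion near (216,184), the white square bottle at (298,268), the squat pot at (361,182) and the cone at (452,268). The red (342,236) and yellow (287,314) bottles are look-alikes. The side view shows the same cushions at (292,168), (279,230), (380,236) and (384,317).

```bash
python3 - <<'E'
from h import *
np.set_printoptions(precision=4,suppress=True)
S={"tall":((216,184),(292,168),.120),"square":((297,267),(280,230),.095),"squat":((361,178),(380,237),.070),"cone":((456,267),(384,316),.095)}
ims={c:cv2.imread(f"pics/{c}1.png") for c in("top","side")}
def dark(c,u,v):
    g=ims[c].max(2); m=(g<75).astype(np.uint8); m[:, :]*=1
    M=np.zeros_like(m); M[v-14:v+15,u-16:u+17]=m[v-14:v+15,u-16:u+17]
    n,l,s,ce=cv2.connectedComponentsWithStats(M); i=1+s[1:,4].argmax(); return ce[i],s[i]
tiles=[]
for k,(a,b,z) in S.items():
    (ca,sa),(cb,sb)=dark("top",*a),dark("side",*b)
    p=at_z("top",*ca,z); q=at_z("side",*cb,z)
    o1,d1=ray("top",*ca);o2,d2=ray("side",*cb)
    A=np.c_[d1,-d2]; t=np.linalg.lstsq(A,o2-o1,rcond=None)[0]
    print(k,ca,sa,cb,sb,"top",p,"side",q,"tri",(o1+t[0]*d1+o2+t[1]*d2)/2)
    row=[]
    for c,pt in(("top",a),("side",b)):
        u,v=pt; row.append(cv2.resize(ims[c][v-25:v+25,u-25:u+25],(200,200),interpolation=0))
    tiles.append(np.vstack(row))
cv2.imwrite("pics/crops.png",np.hstack(tiles))
E
```

```text
tall [214.6145 184.1205] [208 178  15  14 166] [292.1266 169.2025] [286 162  13  16 158] top [0.5915 0.2061 0.12  ] side [0.578  0.1896 0.12  ] tri [0.5949 0.2101 0.1048]
square [296.933  266.4948] [290 259  15  16 194] [278.852 232.72 ] [269 224  21  19 250] top [0.4392 0.0495 0.095 ] side [0.4297 0.0377 0.095 ] tri [0.44   0.0508 0.0821]
squat [361.8081 180.7845] [352 172  20  19 297] [380.8809 240.1811] [370 229  23  23 403] top [ 0.6161 -0.0757  0.07  ] side [ 0.5993 -0.0896  0.07  ] tri [ 0.6201 -0.0756  0.0511]
cone [455.3631 266.9286] [449 260  14  15 168] [383.0654 319.0467] [374 308  19  23 321] top [ 0.44   -0.2469  0.095 ] side [ 0.4308 -0.2542  0.095 ] tri [ 0.4405 -0.2488  0.0835]
```

View pics/crops.png

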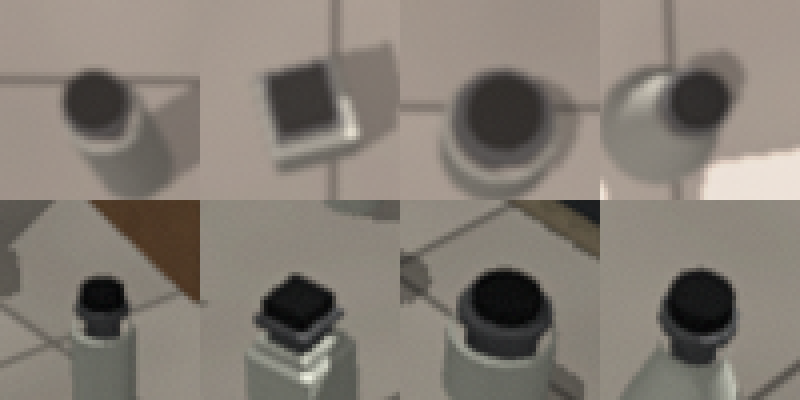

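The cushion centres agree between the crops and the segmentation, so I'll use the top-view estimates. Next I shut the gripper and travel high to the tall bottle.

```bash
cat >> h.py <<'E'
from scipy.spatial.transform import Rotation as R
def go(p):
    o=bot.get_obs(); r=R.from_quat(o["tool_rot"]); d=np.array(p)-o["eef_pos"]
    print("t",round(o["clock"],2),"tcp",np.round(o["eef_pos"],4),"quat",np.round(o["tool_rot"],4),"F",np.round(o["ft_force"],2),"w",round(o["grip_width"],4)); print("tool shift cm",np.round(r.inv().apply(d)*100,2))
E
python3 - <<'E'
from h import *
for c,u,v,z in (("side",292.5,166,.119),("side",279.5,228.4,.094),("side",380.5,236.5,.069),("top",214.7,184,.119),("top",296.9,266.5,.094),("top",361.5,179.5,.069),("top",300,130,.08)): print(c,at_z(c,u,v,z))
go((.591,.206,.20))
E
```

```text
side [0.58880261 0.20250523 0.119     ]
side [0.43973026 0.04960259 0.094     ]
side [ 0.60847056 -0.07974274  0.069     ]
top [0.59202661 0.20614579 0.119     ]
top [0.4393406  0.04959721 0.094     ]
top [ 0.61912279 -0.07515802  0.069     ]
top [0.7192822  0.04841157 0.08      ]
t 0.5 tcp [0.2088 0.4543 0.2313] quat [ 0.2137  0.9769 -0.      0.    ] F [0.14 0.21 0.  ] w 0.0853
tool shift cm [-45.1   -6.6    3.13]
```

Emit:
send_rows --motion "1 -5 -0.7 0 0;1 -10 -1.5 0 0;1 -15 -2.2 0 0;1 -20 -2.9 0 0;1 -25 -3.7 0 0"

```text
clock: 1.0
eef_pos: [0.4197, 0.3167, 0.2315]
tool_rot: [0.214, 0.977, 0.0, 0.0]
ft_force: [-0.1, -0.3, 0.1]
grip_width: 0.0117
grasp_force: 0.0
```

Emit:
send_rows --motion "1 -5 -0.7 0 0;1 -10 -1.5 1 0;1 -15 -2.2 2 0;1 -20 -2.9 3 0;1 -20 -2.9 3 0"

```text
clock: 1.5
eef_pos: [0.5912, 0.2037, 0.1984]
tool_rot: [0.217, 0.976, -0.001, -0.0]
ft_force: [-0.9, 0.1, -0.2]
grip_width: -0.0002
grasp_force: 0.0
```

```bash
python3 - <<'E'
from h import *
go((.5905,.2045,.13))
im=save("wrist1","wrist")
m=vision.camera_model("wrist");print({k:np.round(np.array(v),3).tolist() for k,v in m.items()})
E
```

```text
t 1.5 tcp [0.5912 0.2037 0.1984] quat [ 2.168e-01  9.762e-01 -1.200e-03 -5.000e-04] F [-0.92  0.05 -0.23] w -0.0002
tool shift cm [0.09 0.06 6.84]
{'fov_y': 65.706, 'cx': 320.07, 'cy': 240.479, 'hand_eye': [[0.001, -0.953, -0.304, 0.078], [1.0, 0.001, -0.001, -0.0], [0.002, -0.304, 0.953, -0.143], [0.0, 0.0, 0.0, 1.0]]}
```

View pics/wrist1.png

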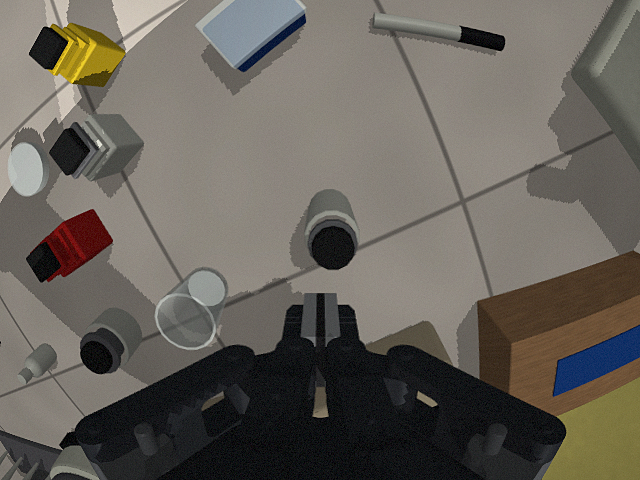

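The wrist view shows the tall cushion at (334,247), the square one at (70,150) and the squat one at (101,352). I'll turn these into positions as a cross-check.

```bash
cat >> h.py <<'E'
def wz(u,v,z):
    m=vision.camera_model("wrist"); o=bot.get_obs(); f=240/np.tan(np.radians(m["fov_y"])/2)
    a=np.array([u-m["cx"],v-m["cy"]]); r=np.linalg.norm(a); th=r/f; d=np.r_[np.sin(th)*a/r,np.cos(th)]
    H=np.array(m["hand_eye"]); Q=R.from_quat(o["tool_rot"]).as_matrix()
    d=Q@H[:3,:3]@d; p=Q@H[:3,3]+o["eef_pos"]; return p+d*(z-p[2])/d[2]
E
python3 - <<'E'
from h import *
for u,v,z in ((334,247,.119),(70,150,.094),(101,352,.069)): print(wz(u,v,z))
go((.591,.2045,.13))
E
```

```text
[0.59049329 0.21387059 0.119     ]
[0.44110206 0.05874095 0.094     ]
[ 0.61147189 -0.05300888  0.069     ]
t 1.55 tcp [0.5898 0.205  0.199 ] quat [ 2.162e-01  9.764e-01 -9.000e-04 -9.000e-04] F [ 0.57 -0.23 -0.23] w -0.0001
tool shift cm [-0.14  0.02  6.9 ]
```

The wrist estimate is about 9 mm off in y from the two fixed cameras, so I'll retake it now the arm has settled.

```bash
python3 - <<'E'
from h import *
np.set_printoptions(precision=4,suppress=True)
go((.591,.2045,.13)); im=save("wrist2","wrist"); go((.591,.2045,.13))
m=vision.camera_model("wrist"); H=np.array(m["hand_eye"]); q=np.linalg.inv(H)@[0,0,0,1]
f=240/np.tan(np.radians(m["fov_y"])/2); n=np.hypot(*q[:2]); th=np.arctan2(n,q[2]); print("tip px",f*th*q[:2]/n+[m["cx"],m["cy"]])
for (u,v),z in (((334,247),.119),((70,150),.094),((101,352),.069)):
    g=im.max(2)<50; M=np.zeros(g.shape,np.uint8); M[v-32:v+33,u-32:u+33]=g[v-32:v+33,u-32:u+33]
    n,l,s,ce=cv2.connectedComponentsWithStats(M); i=1+s[1:,4].argmax(); print(s[i],ce[i],wz(*ce[i],z))
T=save("top2","top")
cv2.imwrite("pics/t2.png",np.hstack([cv2.resize(T[100:300,150:400,::-1],(500,400)),cv2.resize(im[180:330,270:380,::-1],(293,400))]))
E
```

```text
t 1.55 tcp [0.5898 0.205  0.199 ] quat [ 0.2162  0.9764 -0.0009 -0.0009] F [ 0.57 -0.23 -0.23] w -0.0001
tool shift cm [-0.14  0.02  6.9 ]
t 1.6 tcp [0.5884 0.2066 0.1999] quat [ 0.2152  0.9766 -0.0004 -0.001 ] F [-0.45  0.23  0.69] w 0.0001
tool shift cm [-0.34 -0.07  6.99]
tip px [320.5408 312.3547]
[ 310  228   44   44 1477] [331.4171 249.6804] [0.5903 0.2131 0.119 ]
[  49  130   41   47 1134] [ 68.9691 152.8316] [0.4411 0.0574 0.094 ]
[  80  329   44   46 1305] [100.7011 352.6705] [ 0.6114 -0.0531  0.069 ]
```

View pics/t2.png

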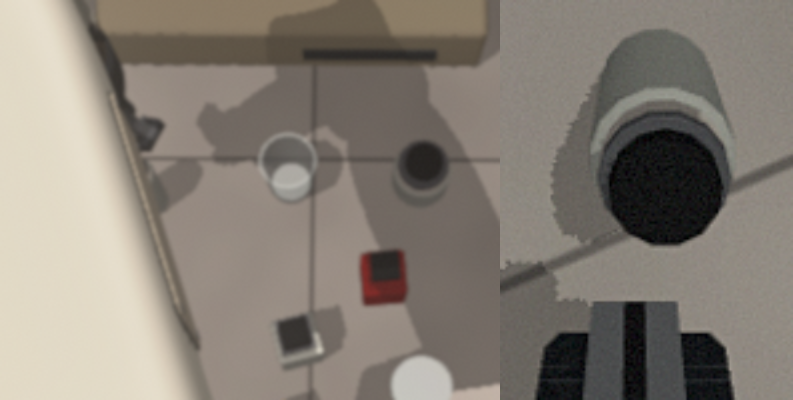

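Emit:
send_rows --motion "1 0 0 3 0;1 0 0 5 0;1 0 0 6.2 0;1 0 0 6.2 0;1 0 0 6.2 0"

```text
clock: 2.15
eef_pos: [0.5877, 0.2089, 0.1405]
tool_rot: [0.213, 0.977, 0.0, 0.001]
ft_force: [0.5, 0.9, 0.9]
grip_width: 0.0001
grasp_force: 0.0
```

```bash
python3 - <<'E'
from h import *
np.set_printoptions(precision=4,suppress=True)
go((.591,.2045,.13)); im=save("wrist3","wrist"); s=save("side3","side")
p=bot.get_obs()["eef_pos"];print("tcp in side",proj("side",p),"cushion",proj("side",(.591,.205,.119)))
cv2.imwrite("pics/t3.png",np.hstack([cv2.resize(s[110:230,240:340,::-1],(400,480)),cv2.resize(im[180:420,220:420,::-1],(400,480))]))
E
```

```text
t 2.15 tcp [0.5877 0.2089 0.1405] quat [0.2131 0.977  0.0004 0.0005] F [0.53 0.87 0.88] w 0.0001
tool shift cm [-0.48 -0.26  1.05]
tcp in side (np.float64(290.6269471593225), np.float64(156.90554284331014)) cushion (np.float64(292.6074079544334), np.float64(165.3076758099416))
```

View pics/t3.png

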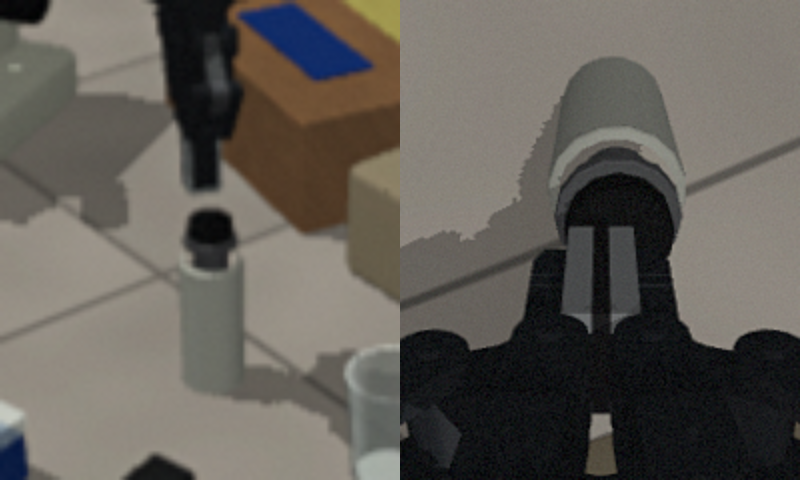

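The wrist view shows the finger about 4 mm short of the tall cushion's centre along tool y, while the side view has it roughly above. I'll shift a little, then go down slowly.

Emit:
send_rows --motion "1 0 0.3 0.6 0;1 0 0.3 1.2 0;1 0 0.3 1.4 0;1 0 0.3 1.6 0;1 0 0.3 1.8 0"

```text
clock: 2.75
eef_pos: [0.5891, 0.2106, 0.121]
tool_rot: [0.214, 0.977, -0.0, -0.0]
ft_force: [-0.6, -0.6, 0.3]
grip_width: 0.0009
grasp_force: 0.0
```

Emit:
send_rows --motion "1 0 0 0.2 0;1 0 0 0.4 0;1 0 0 0.6 0;1 0 0 0.8 0;1 0 0 0.8 0"

```text
clock: 3.25
eef_pos: [0.5892, 0.2107, 0.1135]
tool_rot: [0.214, 0.977, 0.0, 0.0]
ft_force: [-1.2, -0.3, 3.4]
grip_width: 0.0
grasp_force: 1.3
```

Emit:
send_rows --motion "1 0 0 0.2 0;1 0 0 0.4 0;1 0 0 0.6 0;1 0 0 0.75 0;1 0 0 0.75 0"

```text
clock: 3.75
eef_pos: [0.5892, 0.2107, 0.1057]
tool_rot: [0.214, 0.977, -0.0, 0.0]
ft_force: [0.1, 0.2, 3.4]
grip_width: 0.0003
grasp_force: 1.8
```

Emit:
send_rows --motion "1 0 0 0.1 0;1 0 0 0.2 0;1 0 0 0.2 0;1 0 0 0.2 0"

```text
clock: 4.15
eef_pos: [0.5893, 0.2107, 0.1043]
tool_rot: [0.214, 0.977, 0.0, 0.0]
ft_force: [-0.4, -0.4, 5.5]
grip_width: 0.0002
grasp_force: 2.8
```

It's home: 5.5 N at z = 0.104. I lift off and move over the white square bottle.

Emit:
send_rows --motion "1 0 0 -2 0;1 0 0 -6 0;1 1.2 -3.6 -6 0;1 2.8 -8.4 -6 0;1 4.4 -13.2 -6 0"

```text
clock: 4.65
eef_pos: [0.4936, 0.1093, 0.1631]
tool_rot: [0.213, 0.977, -0.0, -0.0]
ft_force: [0.6, -1.0, 0.4]
grip_width: 0.0002
grasp_force: 0.0
```

Emit:
send_rows --motion "1 1.6 -4.8 0 0;1 2.5 -7.5 2 0;1 2.5 -7.5 4 0;1 2.5 -7.5 4 0;1 2.5 -7.5 4 0"

```text
clock: 5.15
eef_pos: [0.4408, 0.0524, 0.1237]
tool_rot: [0.214, 0.977, -0.0, -0.0]
ft_force: [0.7, 0.6, 0.4]
grip_width: -0.0002
grasp_force: 0.0
```

```bash
python3 - <<'E'
from h import *
np.set_printoptions(precision=4,suppress=True)
go((.440,.052,.11)); im=save("wrist4","wrist"); s=save("side4","side")
p=bot.get_obs()["eef_pos"];print("tcp in side",proj("side",p))
cv2.imwrite("pics/t4.png",np.hstack([cv2.resize(s[170:290,230:330,::-1],(400,480)),cv2.resize(im[180:420,220:420,::-1],(400,480))]))
E
```

```text
t 5.15 tcp [0.4408 0.0524 0.1237] quat [ 0.2137  0.9769 -0.     -0.0004] F [0.69 0.57 0.4 ] w -0.0002
tool shift cm [ 0.06 -0.07  1.37]
tcp in side (np.float64(278.85509738481966), np.float64(215.3789719720981))
```

View pics/t4.png

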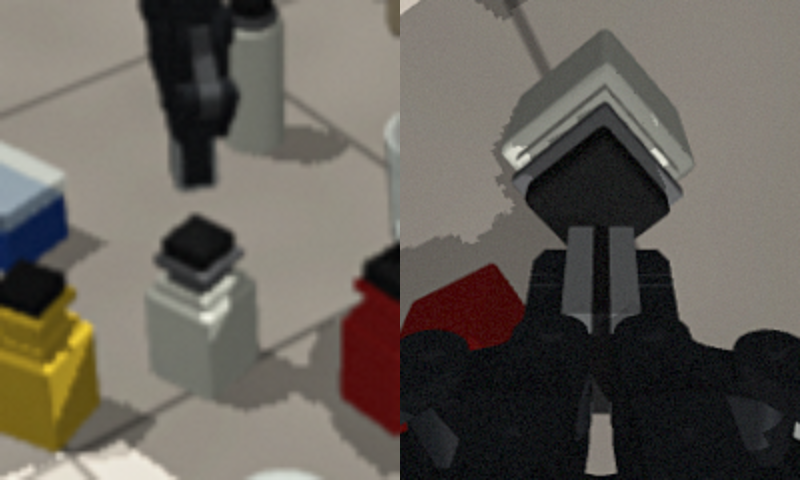

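The square cushion's centre is at about (319,280) in the wrist view, laterally aligned, and the tall stopper looks seated. I'll check the fore-aft offset.

```bash
python3 - <<'E'
from h import *
p=wz(319,280,.094); print(p); go(p)
E
```

```text
[0.43984578 0.05290954 0.094     ]
t 5.25 tcp [0.442  0.0528 0.1245] quat [2.134e-01 9.770e-01 3.000e-04 7.000e-04] F [-0.1   0.17  0.03] w -0.0001
tool shift cm [ 0.2  -0.08  3.05]
```

Emit:
send_rows --motion "1 0.1 0 1.2 0;1 0.1 0 2.2 0;1 0.1 0 2.6 0;1 0.1 0 2.8 0;1 0.1 0 3 0"

```text
clock: 5.75
eef_pos: [0.4402, 0.0528, 0.0938]
tool_rot: [0.214, 0.977, 0.0, 0.0]
ft_force: [0.0, -0.4, -0.3]
grip_width: 0.0
grasp_force: 0.0
```

Emit:
send_rows --motion "1 0 0 0.2 0;1 0 0 0.4 0;1 0 0 0.6 0;1 0 0 0.8 0;1 0 0 0.9 0"

```text
clock: 6.25
eef_pos: [0.4402, 0.0528, 0.0849]
tool_rot: [0.214, 0.977, 0.0, 0.0]
ft_force: [-0.0, 0.5, 2.3]
grip_width: -0.0001
grasp_force: 1.4
```

Emit:
send_rows --motion "1 0 0 0.2 0;1 0 0 0.4 0;1 0 0 0.4 0;1 0 0 0.4 0"

```text
clock: 6.65
eef_pos: [0.4402, 0.0527, 0.0809]
tool_rot: [0.214, 0.977, 0.0, 0.0]
ft_force: [-0.3, 0.2, 3.2]
grip_width: -0.0001
grasp_force: 1.6
```

Emit:
send_rows --motion "1 0 0 0.1 0;1 0 0 0.2 0;1 0 0 0.2 0;1 0 0 0.2 0"

```text
clock: 7.05
eef_pos: [0.4402, 0.0528, 0.0791]
tool_rot: [0.214, 0.977, 0.0, 0.0]
ft_force: [-0.2, 0.1, 5.4]
grip_width: -0.0001
grasp_force: 2.9
```

The square stopper is home (5.4 N at z = 0.079). I go high over to the squat pot.

Emit:
send_rows --motion "1 0 0 -3 0;1 0 0 -7.5 0;1 -4 -0.8 -7.5 0;1 -8.8 -1.8 -7.5 0;1 -13.6 -2.8 -7.5 0"

```text
clock: 7.55
eef_pos: [0.5523, -0.0304, 0.1538]
tool_rot: [0.213, 0.977, -0.0, -0.0]
ft_force: [0.3, 1.5, 0.4]
grip_width: -0.0003
grasp_force: 0.0
```

Emit:
send_rows --motion "1 -4.8 -1 0 0;1 -7.6 -1.6 0 0;1 -7.6 -1.6 3 0;1 -7.6 -1.6 5.5 0;1 -7.6 -1.6 5.5 0"

```text
clock: 8.05
eef_pos: [0.61, -0.0758, 0.0933]
tool_rot: [0.214, 0.977, -0.001, -0.006]
ft_force: [-0.1, -0.1, -1.2]
grip_width: -0.0001
grasp_force: 0.0
```

```bash
python3 - <<'E'
from h import *
np.set_printoptions(precision=4,suppress=True)
go((.614,-.075,.08)); im=save("wrist5","wrist"); s=save("side5","side")
p=bot.get_obs()["eef_pos"];print("tcp in side",proj("side",p))
cv2.imwrite("pics/t5.png",np.hstack([cv2.resize(s[170:290,330:430,::-1],(400,480)),cv2.resize(im[180:420,220:420,::-1],(400,480))]))
E
```

```text
t 8.05 tcp [ 0.61   -0.0758  0.0933] quat [ 0.214   0.9768 -0.0007 -0.0056] F [-0.12 -0.14 -1.24] w -0.0001
tool shift cm [-0.34  0.25  1.32]
tcp in side (np.float64(382.0354004864601), np.float64(223.97304236138092))
```

View pics/t5.png

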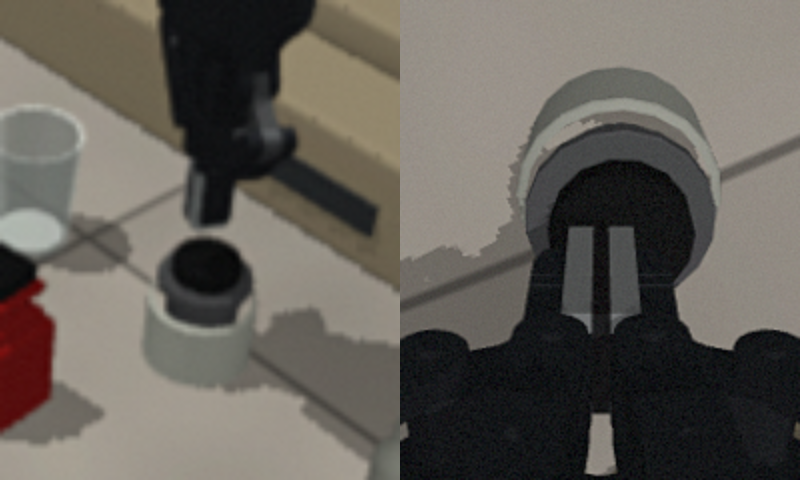

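```bash
python3 - <<'E'
from h import *
p=wz(331,294,.069); print(p); go(p)
E
```

```text
[ 0.61981649 -0.07302856  0.069     ]
t 8.15 tcp [ 0.613  -0.0757  0.0979] quat [ 2.137e-01  9.769e-01 -2.000e-04 -1.600e-03] F [0.94 0.05 0.49] w 0.0001
tool shift cm [-0.51  0.53  2.89]
```

Emit:
send_rows --motion "1 -0.3 0.4 1.2 0;1 -0.3 0.4 2 0;1 -0.3 0.4 2.4 0;1 -0.3 0.4 2.7 0;1 -0.3 0.4 2.9 0"

```text
clock: 8.65
eef_pos: [0.6184, -0.0734, 0.0697]
tool_rot: [0.214, 0.977, -0.0, -0.0]
ft_force: [-0.4, -0.1, -1.0]
grip_width: -0.0003
grasp_force: 0.0
```

Emit:
send_rows --motion "1 0 0 0.2 0;1 0 0 0.4 0;1 0 0 0.6 0;1 0 0 0.8 0;1 0 0 0.9 0"

```text
clock: 9.15
eef_pos: [0.6187, -0.0735, 0.061]
tool_rot: [0.214, 0.977, 0.0, 0.0]
ft_force: [-0.3, -0.1, 2.5]
grip_width: -0.0001
grasp_force: 1.4
```

Emit:
send_rows --motion "1 0 0 0.2 0;1 0 0 0.4 0;1 0 0 0.4 0;1 0 0 0.4 0"

```text
clock: 9.55
eef_pos: [0.6187, -0.0735, 0.0568]
tool_rot: [0.214, 0.977, -0.0, 0.0]
ft_force: [0.8, 0.8, 3.5]
grip_width: 0.0002
grasp_force: 1.2
```

Emit:
send_rows --motion "1 0 0 0.15 0;1 0 0 0.3 0;1 0 0 0.3 0;1 0 0 0.3 0"

```text
clock: 9.95
eef_pos: [0.6187, -0.0735, 0.0543]
tool_rot: [0.214, 0.977, 0.0, 0.0]
ft_force: [-1.5, 0.6, 5.0]
grip_width: -0.0
grasp_force: 2.8
```

It's home (5 N at z = 0.054). I retreat straight up, then back, and check.

Emit:
send_rows --motion "1 0 0 -3 0;1 0 0 -7 0;1 0 0 -12 0;1 3 -1 -15 0;1 7.5 -2 -15 0"

```text
clock: 10.45
eef_pos: [0.5461, -0.0611, 0.2083]
tool_rot: [0.214, 0.977, 0.001, 0.006]
ft_force: [0.2, -0.4, 0.4]
grip_width: -0.0002
grasp_force: 0.0
```

Emit:
send_rows --motion "1 5 -1 0 0;1 10 -2 0 0;1 10 -2 0 0;1 10 -2 0 0;1 10 -2 0 0"

```text
clock: 10.95
eef_pos: [0.4443, -0.0369, 0.2042]
tool_rot: [0.214, 0.977, 0.0, 0.001]
ft_force: [1.6, -0.1, -0.0]
grip_width: 0.0003
grasp_force: 0.0
```

```bash
python3 - <<'E'
from h import *
go((.6,0,.2)); s=save("side6","side")
cv2.imwrite("pics/t6.png",cv2.resize(s[130:350,220:440,::-1],(600,600)))
E
```

```text
t 10.95 tcp [ 0.4443 -0.0369  0.2042] quat [2.138e-01 9.769e-01 1.000e-04 1.100e-03] F [ 1.61 -0.09 -0.01] w 0.0003
tool shift cm [-12.61   9.85   0.46]
```

View pics/t6.png

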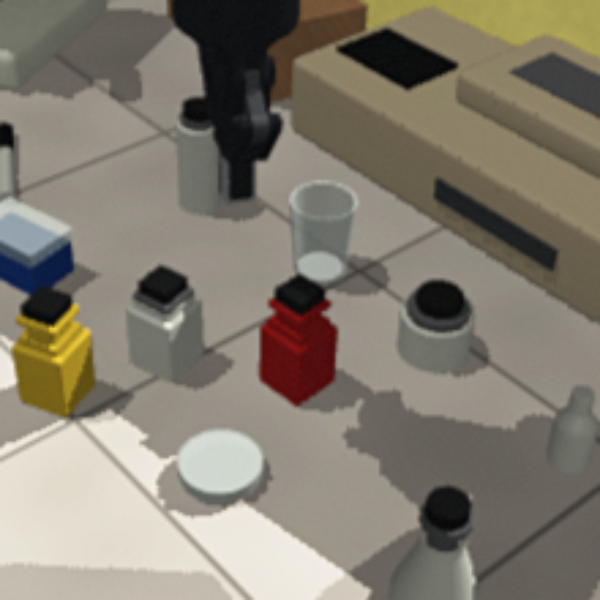

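The tall, square and squat stoppers sit on their rims, and the cone's is still raised. Everything stands where it was, and the hand is clear at z = 0.20.

```bash
python3 -c "
from h import *
print(workorder.job_done())"
```

```text
the job is handed in; nothing more can be done
None
```

I pressed the tall, square and squat stoppers home in that order at about 5–5.5 N each, left the conical flask's stopper raised and the hand clear, and handed the job in; no verdict came back.

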